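# Unsnap the lid of a vegetable keeper and lay it on the cutting board

### The arm

A 7-joint arm with a two-finger parallel gripper is mounted at the origin on the work surface. World frame = base frame: x ahead of the robot, y to its left, z up, the work surface at z = 0. Lengths are in m, angles in rad, forces in N, time in s.
With the tool pointing down it reaches from about 0.425 to 0.8 m from the base axis. Payload 8.3 kg.
Tool frame: the origin (TCP) lies midway between the tips of the shut fingers; the grasp point (between the pads) lies 19 mm behind it (manip.grip_depth is the z of the grasp point in the tool frame, in m); z points along the fingers, y is the line along which they close (so a half turn about z gives the same grasp; the last joint's range is limited). The gripper opens to 85 mm and grips with 20 to 120 N. Pads are 22 mm wide; open, the fingers measure 114 mm over their backs; the gripper's body (76 mm by 85 mm) begins 54 mm behind the grasp point. The pads swing forward as they close: fully open they stand 13 mm farther back than shut.
Start: joints at [-1.168, 0.383, 0.016, 1.37, -0.006, 1.388, -0.046], TCP at [0.281, 0.558, 0.231] pointing down, gripper open.
Joint ranges: [-2.95, 2.95], [-0.25, 2.06], [-1.52, 1.56], [0.18, 2.33], [-1.44, 4.58], [0.02, 2.06], [-3.01, 3.01]. Speed limits (rad/s): [2.39, 2.39, 3.01, 3.01, 3.14, 3.14, 3.14].

### API

Orientations are given as a unit quaternion [x, y, z, w].
In Python, from cell import manip gives the robot as it stands.
- The arm moves only by the tool play_rows, never from a script. Its arguments are lists of equal length, an entry for each row: "xyz": the shift along the tool's x, y, z in units of 30 mm (1.0 is 30 mm), a list of three; "turn": the turn, a rotation vector about the tool's x, y, z in degrees, a list of three. In form: {"xyz": [[tx, ty, tz], ...], "turn": [[ax, ay, az], ...]}. A call has 1 to 20 rows; each row is the pose to reach, as a shift and turn from the pose commanded when the call began, along the tool's axes at that moment; what a row does not reach only later rows make up. A row lasts 1/12 s, in which the tool goes at most 41.7 mm and 7.16 degrees, less where a joint would pass 70% of its speed; a pose out of reach is approached as far as the arm can. A call with a gripper value outside its range is refused whole. "claw" is the closure, from -1 (fully open) to 1 (shut), set as the call begins (left out, the last holds). The fingers move at their own pace and stop on an object; the grip force is fixed at half the most. Time passes only in rows, so rows that repeat a pose let the fingers close. It gives the time, the measured TCP pose, the force, the opening and the grip force at its end, in the units of the state.
- manip.read_state(): the state, without advancing time (a new reading comes with each control period).
- manip.grab_frame(name): name is "scene" or "side" or "wrist"; returns a dict with "frame" (384x512x3 uint8, red, green, blue), "fx", "fy", "cx", "cy" (pixels), "k1" (the pictures are not rectified: a ray, as slopes to the right and down, at radius r is drawn at 1 + k1 r^2 times it, then the intrinsics apply), "view" (4x4, takes a point from world to camera coordinates). Camera axes: x right, y up, looking along -z (the intrinsics and any distortion apply to the point x, -y, -z); pixel columns grow to the right and rows downward; lengths in m; the calibration is good to about 2 mm. A picture is of the moment at which its call begins. There is no depth.
- manip.sign_off(): hands the job in; it is judged then, once.
The state is a dict: "clock": time; "joint_positions": joint angles; "qd": joint speeds; "tau": joint torques, N m; "position": TCP position; "tcp_rot": TCP orientation; "ft_force": force on the tool from outside, world axes, zero at the start; "moment": the same for the moment, N m; "gripper_width": finger opening in m; "finger_force": force on a finger pad.
Only numpy, scipy, OpenCV 4.12 (cv2) and the standard library are available. Lean on these libraries where they do the work, as an engineer would, in place of code of your own. Each camera call takes 0.05 s, during which the arm holds its last target. There are 200 camera calls.

### The job

Open the vegetable keeper: squeeze the lid's orange spring tab in towards the rib just far enough to free its hook (too little or too much and it stays caught), tip that end up and draw the tongue at the other end out from under the bar. Do not force anything: the tab snaps if squeezed hard, and the lid and box crack if the lid is wrenched or shoved. Then set the lid down gently, right way up and flat, on the middle of the cutting board, let go of it, and leave everything else on the table where it is.

Things in the scene. Friction and masses are not known exactly. Their poses are not given: they have to be found in the camera images.
- keeper: Vegetable keeper: an open-topped pale box, 180 (its x) x 120 (its y) x 62 mm high, walls 4 mm, heavy, does not shift, diced vegetables inside, the teal lid on top. Origin: centre of its underside; z up. Its near end (-x) carries the catch of the tab, its far end (+x) the bar over the lid's tongue.
- keeper_bar (a point): Middle of the underside of the keeper's pale cross-bar, at (86, 0, 68.5) mm in the keeper's frame. The bar is 90 mm long (y), 8 mm wide (x 82 to 90 mm), 6 mm thick, on two end posts: a slot 6.5 mm high above the rim, in which the lid's 4 mm tongue sits.
- keeper_nose (a point): Top of the pale catch on the keeper's near end, at (-90, 0, 78.5) mm in the keeper's frame: a flat collar, 41 mm wide (y), z 12.5 to 16.5 mm above the rim, round the foot of the tab. Its front ledge holds the tab's front hook, its rear ledges, 1.5 mm beyond the freeing point, a rear hook. It sits up to 6 mm farther in or out each time, which this point does not show.
- lid: The teal lid, 90 g x 0.7 to 1.4, on the keeper's rim, axes along the keeper's, centred within 1 mm. Plate x -84 to 77 mm, 120 mm wide, 5 mm thick, notched (49 mm wide) round the catch; origin: centre of its underside, at rim height when closed, z up. Strips below reach 5 mm into the box (2 mm play in x, 1.5 in y), so on a flat surface the origin is 5 mm above it. On top stand a fixed rib and the orange tab.
- tab (a joint): Travel of the orange spring tab, m: 0 at rest, grows pressed inward (towards the rib, lid +x); stop at 0.013. Upright plate 24 mm wide, 4 thick, outer face at lid x = -80.5 mm, up to 57 mm above the lid's underside. Spring 1.3 N/mm. Free only within a band 1.5 mm wide that begins at 1.5 to 9.2 mm, differing each time; short of it or past it the lid lifts 2 mm and jams. Snaps above 11.5 mm (15 N).
- lid_near (a point): Middle of the lid's near end, level with its underside, at (-84, 0, 0) mm in the lid's frame (in the notch).
- lid_tongue (a point): Tip of the lid's tongue (70 mm wide, 4 thick), lower edge, at (90.5, 0, 0) mm in the lid's frame, 8.5 mm past the bar's inner edge. The lid tips up about this point: with the tab pressed, tip the near end up about 9 degrees (26 mm), clear above the catch, draw the lid 13 to 20 mm in its -x until the tongue is out of the slot, then lift. More than 14 N between lid and keeper cracks them.
- lid_rib (a point): Middle of the top edge of the outer (+x) face of the lid's fixed teal rib, at (-40.5, 0, 57) mm in the lid's frame; the rib is 40 mm wide (y), 5 mm thick. Tab and rib are pinched together, 40 mm over both outer faces when the tab is at rest.
- lid_grip (a point): Middle of the pinch, between tab and rib, at (-60.5, 0, 45) mm in the lid's frame (only the tab gives way, so as it is pressed the middle of the pinch moves half as far towards the rib); the fingers come from above and close along the lid's x, one on the outer face of each, their tips 20 mm or more above the lid's underside to stay clear of the catch.
- board: The brown wooden cutting board, 240 (its x) x 180 (its y) x 18 mm, bare, fixed. Origin: centre of its underside, on the work surface; z up. The lid goes on it.
- spoon: Bystander: wooden spoon 200 mm long, lying along its x between keeper and board. Origin near its middle, underside.
- bowl: Bystander: steel bowl, diameter 170, height 55 mm. Origin: centre of its underside.
- tub: Bystander: reddish plastic tub, diameter 100, height 60 mm. Origin: centre of its underside.
- jar: Bystander: amber glass jar with a red cap, diameter 70, height 100 mm. Origin: centre of its underside.
- mug: Bystander: blue mug, diameter 80, height 90 mm, handle at its +y. Origin: centre of its underside.
- snackbox: Bystander: small pale box with a red lid, 104 x 84 x 58 mm. Origin: centre of its underside.
- sauce: Bystander: green glass bottle, diameter 60, height 150 mm. Origin: centre of its underside.
Things that resemble listed ones, but are neither listed nor needed, are in the scene too. Of the things shaped like the lid, the teal one is meant.

How it is judged:
By the outcome, as a careful person would: the job done as asked, in the order asked, and still so for the second after the job is handed in, with the robot touching nothing.
It also fails if it takes over 72 s, if anything falls off the work surface, if the arm or the gripper's body presses on something with over 40 N, if the wrist force passes 120 N, or if a joint passes its speed limit or range.

## Working session

There is one attempt and no reset: what is moved stays moved. The work goes in short steps, Python scripts to look and compute and a tool call to move; the robot and the scene stay as the last step left them, time stands still between calls to the robot, and variables do not carry over. Pictures are saved under pics/ and viewed, at most 10 in all, crops included, and the job is handed in when it is done.

Besides the shell and the picture viewer there is one more tool, called after ">>>" by a JSON object that holds its "op" and its "data", one argument or row to a line. play_rows: Moves the arm, as the interface text tells. Its arguments: {"type":"object","properties":{"xyz":{"type":"array","items":{"type":"array","items":{"type":"number"}}},"turn":{"type":"array","items":{"type":"array","items":{"type":"number"}}},"claw":{"type":"number"}},"required":["xyz","turn"]}

```bash
ls; mkdir -p pics
cat > h.py <<'E'
import numpy as np, cv2
from cell import manip
def grab(n):
    f=manip.grab_frame(n); return f
def ray(f,u,v):
    x=(u-f["cx"])/f["fx"]; y=(v-f["cy"])/f["fy"]
    k=f["k1"]; X,Y=x,y
    for _ in range(30):
        s=1+k*(X*X+Y*Y); X,Y=x/s,y/s
    V=np.array(f["view"]); R=V[:3,:3]; t=V[:3,3]
    return -R.T@t, R.T@np.array([X,-Y,-1.])
def onz(f,u,v,z):
    o,d=ray(f,u,v); return o+d*(z-o[2])/d[2]
def proj(f,p):
    V=np.array(f["view"]); c=V[:3,:3]@np.array(p)+V[:3,3]
    x,y=c[0]/-c[2],-c[1]/-c[2]; s=1+f["k1"]*(x*x+y*y)
    return np.array([f["cx"]+f["fx"]*x*s,f["cy"]+f["fy"]*y*s])
def tri(f1,p1,f2,p2):
    A=np.zeros((3,3));b=np.zeros(3)
    for f,p in((f1,p1),(f2,p2)):
        o,d=ray(f,*p); d/=np.linalg.norm(d); M=np.eye(3)-np.outer(d,d); A+=M;b+=M@o
    return np.linalg.solve(A,b)
def save(n,im): cv2.imwrite("pics/"+n+".png",im[:,:,::-1])
E
python3 - <<'E'
from h import *
import pickle
fs={n:grab(n) for n in("scene","side","wrist")}
pickle.dump(fs,open("f0.pkl","wb"))
a=np.hstack([fs["scene"]["frame"]]); save("a",cv2.resize(a,(800,600)))
save("b",cv2.resize(fs["side"]["frame"],(800,600)))
print(manip.read_state(), manip.grip_depth)
for n in fs: print(n,fs[n]["fx"],fs[n]["k1"],np.linalg.inv(fs[n]["view"]).round(3).tolist())
E
```

```text
pics
{'clock': 0.15, 'joint_positions': array([-1.16790588,  0.38403344,  0.01639   ,  1.37093198, -0.00628508,
        1.38817996, -0.04649794]), 'qd': array([ 0.0019101 , -0.00209978,  0.00061266, -0.00143144, -0.00024191,
       -0.00096668, -0.00093339]), 'tau': array([ 2.75724145e-03, -6.28153396e+01,  8.45941789e-01, -3.72168231e+01,
        1.67237845e-02,  1.09480543e-02, -5.94559265e-05]), 'position': array([0.28050551, 0.55807865, 0.2305072 ]), 'tcp_rot': array([ 2.30768708e-01,  9.73008345e-01, -7.34716252e-04, -1.58052618e-04]), 'ft_force': array([-0.45126958, -0.52429686, -0.44302363]), 'moment': array([ 0.00599157, -0.0257881 ,  0.04339171]), 'finger_force': 0.0, 'gripper_width': 0.08495716370617146} -0.0187
scene 425.3978034557376 -0.1515719144145029 [[0.683, -0.601, 0.415, 1.043], [0.731, 0.561, -0.39, -0.484], [0.001, 0.57, 0.822, 1.136], [0.0, 0.0, 0.0, 1.0]]
side 397.00659608777187 -0.1230400329812462 [[0.762, 0.446, -0.47, -0.019], [-0.648, 0.531, -0.546, -0.65], [0.006, 0.72, 0.693, 0.903], [0.0, 0.0, 0.0, 1.0]]
wrist 286.852805949663 0.004224633883150325 [[0.449, -0.863, -0.233, 0.221], [0.894, 0.433, 0.118, 0.589], [-0.001, -0.261, 0.965, 0.372], [0.0, 0.0, 0.0, 1.0]]
```

View pics/a.png

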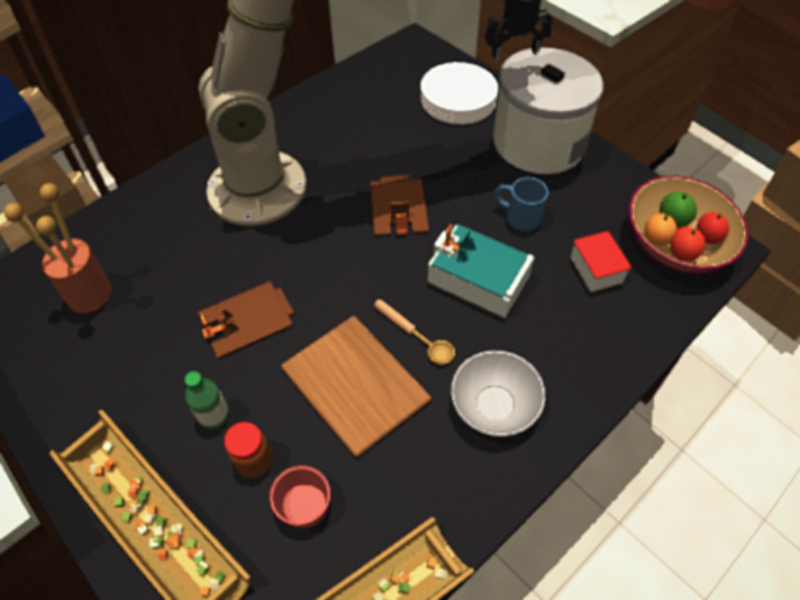

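View pics/b.png

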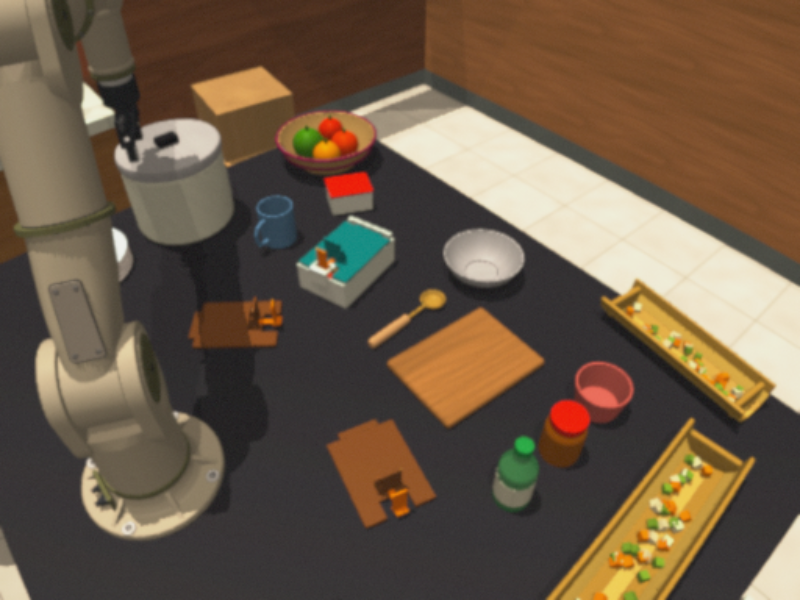

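The teal lid sits on the pale box at scene (480,262)/side (348,262). The other lid-like things are two brown ones, at scene (400,205) and (246,318), lying on the table without a keeper. The teal one fits the description. The board is at scene (356,385), and the spoon lies between board and keeper. Next I measure and take a confirming crop.

Run:
```python
from h import *
import pickle
fs=pickle.load(open("f0.pkl","rb"))
crops=[]
for n,kc,bc in(("scene",(307,170),(228,246)),("side",(225,160),(298,234))):
    f=fs[n]; im=f["frame"]; hsv=cv2.cvtColor(im,cv2.COLOR_RGB2HSV)
    teal=cv2.inRange(hsv,(80,110,50),(98,255,255))
    h,s,v=hsv[bc[1],bc[0]]; print(n,"board hsv",h,s,v)
    brown=cv2.inRange(hsv,(5,90,90),(18,220,255))
    for nm,m,c,z in(("lid",teal,kc,0.067),("board",brown,bc,0.018)):
        m=cv2.morphologyEx(m,cv2.MORPH_OPEN,np.ones((3,3)))
        k,l,st,ce=cv2.connectedComponentsWithStats(m)
        i=l[c[1],c[0]]; print(nm,"area",st[i])
        mm=(l==i).astype(np.uint8)
        cs,_=cv2.findContours(mm,cv2.RETR_EXTERNAL,cv2.CHAIN_APPROX_NONE)
        ct=max(cs,key=len)[:,0].astype(float)
        P=np.array([onz(f,u,w,z)[:2] for u,w in ct]).astype(np.float32)
        r=cv2.minAreaRect(P); print(nm,np.round(r[0],4),np.round(r[1],4),round(r[2],2), cv2.boxPoints(r).round(3).tolist())
    x,y=kc; crops.append(cv2.resize(im[y-55:y+55,x-70:x+70],(560,440),interpolation=cv2.INTER_CUBIC)[:290*2,:])
c=np.hstack(crops); save("c",cv2.resize(c,(800,314)))
```

```text
scene board hsv 13 163 202
lid area [ 278  145   58   44 1331]
lid [0.542  0.1858] [0.1575 0.1234] 16.92 [[0.4490000009536743, 0.22200000286102295], [0.48500001430511475, 0.10400000214576721], [0.6349999904632568, 0.15000000596046448], [0.5989999771118164, 0.2680000066757202]]
board area [ 180  202   96   89 4485]
board [ 0.5567 -0.1666] [0.1809 0.2403] 86.99 [[0.4320000112056732, -0.25099998712539673], [0.671999990940094, -0.2630000114440918], [0.6809999942779541, -0.08299999684095383], [0.4410000145435333, -0.07000000029802322]]
side board hsv 15 173 197
lid area [204 142  44  38 920]
lid [0.5439 0.1916] [0.1646 0.1248] 16.48 [[0.44699999690055847, 0.2280000001192093], [0.4830000102519989, 0.1080000028014183], [0.640999972820282, 0.1550000011920929], [0.6050000190734863, 0.2750000059604645]]
board area [ 248  196  100   77 4146]
board [ 0.5534 -0.1641] [0.1849 0.2457] 87.13 [[0.4259999990463257, -0.25], [0.671999990940094, -0.2630000114440918], [0.6809999942779541, -0.07800000160932541], [0.4350000023841858, -0.06599999964237213]]
```

View pics/c.png

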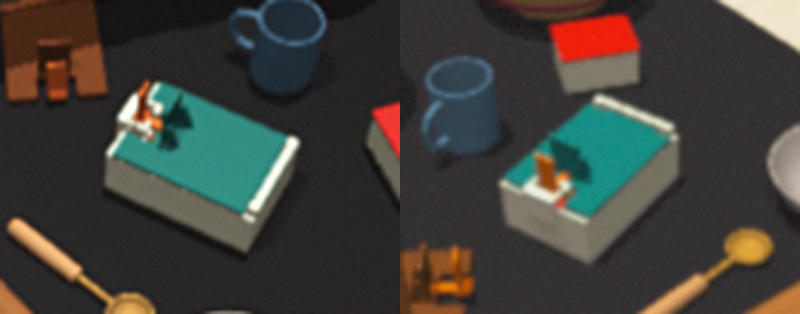

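Crop confirms it: the teal lid on the pale box, with the orange tab at the near end, scene (310,160) region (left), and the white bar at the right. Lid yaw is about 16.7°. Moving to hover.

```bash
cat >> h.py <<'E'
from scipy.spatial.transform import Rotation as Ro
def delta(p,yaw,tilt=0.):
    """target TCP p, tool y (horizontal yaw deg of lid x), tilt: near end up deg (about lid y, R_y(+))"""
    s=manip.read_state(); R=Ro.from_quat(s["tcp_rot"])
    x=np.array([-np.sin(np.radians(yaw)),np.cos(np.radians(yaw)),0]);z=np.array([0,0,-1.]);y=np.cross(z,x)
    T=Ro.from_matrix(np.c_[x,y,z]); T=Ro.from_rotvec(np.radians(tilt)*x)*T
    d=R.inv().apply(np.array(p)-s["position"])/0.03
    return d.round(3),np.degrees((R.inv()*T).as_rotvec()).round(2)
E
python3 - <<'E'
from h import *
print(delta([0.495,0.174,0.20],16.7))
E
```

```text
(array([-12.138,  -8.227,   1.03 ]), array([-8.000e-02,  4.000e-02,  4.662e+01]))
```

>>> {"op": "play_rows", "data": {
  "xyz": [
    [-0.5,-0.35,-0.1],
    [-1.3,-0.9,-0.2],
    [-2.1,-1.4,-0.2],
    [-2.9,-2.0,-0.2],
    [-3.7,-2.5,-0.2],
    [-4.5,-3.1,-0.2],
    [-5.3,-3.6,-0.1],
    [-6.1,-4.2,0],
    [-6.9,-4.7,0.1],
    [-7.7,-5.3,0.2],
    [-8.5,-5.8,0.3],
    [-9.3,-6.4,0.5],
    [-10.1,-6.9,0.7],
    [-10.9,-7.4,0.9],
    [-11.6,-7.9,1.0],
    [-12.1,-8.2,1.03],
    [-12.14,-8.23,1.03],
    [-12.14,-8.23,1.03]
  ],
  "turn": [
    [0,0,2],
    [0,0,5],
    [0,0,8],
    [0,0,11],
    [0,0,14],
    [0,0,17],
    [0,0,20],
    [0,0,23],
    [0,0,26],
    [0,0,29],
    [0,0,32],
    [0,0,35],
    [0,0,38],
    [0,0,41],
    [0,0,44],
    [0,0,46],
    [0,0,46.6],
    [0,0,46.6]
  ],
  "claw": -0.4
}}

```text
clock: 1.65
position: [0.4956, 0.1736, 0.2004]
tcp_rot: [0.598, 0.802, -0.0, -0.0]
ft_force: [-0.2, 0.9, -0.2]
gripper_width: 0.06
finger_force: 0.0
```

Run:
```python
from h import *
import pickle
s=manip.read_state(); print(s["position"],s["tcp_rot"],s["gripper_width"],s["ft_force"])
f=grab("wrist"); pickle.dump(f,open("w1.pkl","wb")); save("d",cv2.resize(f["frame"],(800,600)))
```

```text
[0.49555461 0.17357602 0.20036972] [ 5.97722755e-01  8.01702872e-01 -9.56337829e-05 -5.92417306e-05] 0.06003625305232268 [-0.15789741  0.85488593 -0.24561746]
```

View pics/d.png

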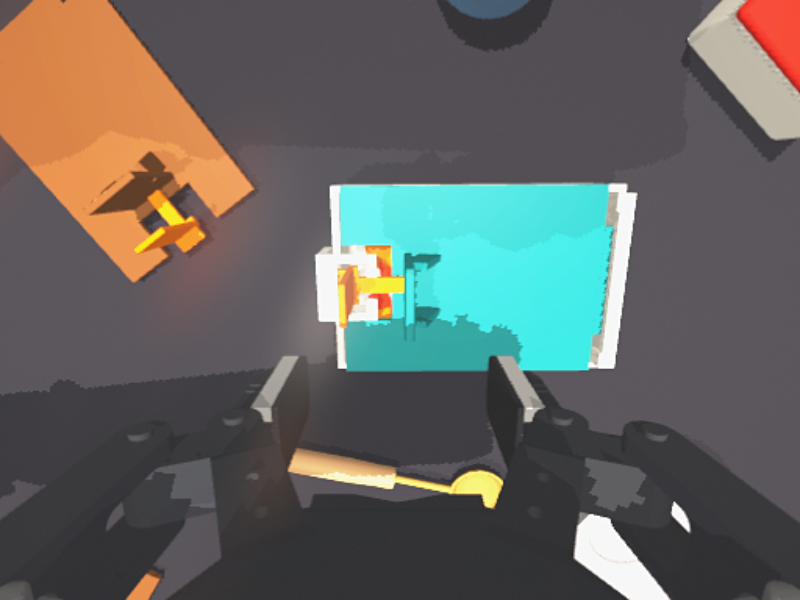

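Clear view: tab at (345,290), rib at (410,290), catch collar white at (325,285), bar at (618,280) (800-scale). Enlarging the pinch to measure its faces.

Run:
```python
from h import *
import pickle
f=pickle.load(open("w1.pkl","rb")); im=f["frame"]
hsv=cv2.cvtColor(im,cv2.COLOR_RGB2HSV)
m=cv2.inRange(hsv,(80,110,60),(98,255,255))
cs,_=cv2.findContours(m,cv2.RETR_EXTERNAL,cv2.CHAIN_APPROX_NONE)
ct=max(cs,key=cv2.contourArea)[:,0]
P=np.array([onz(f,u,w,.067)[:2] for u,w in ct]).astype(np.float32)
r=cv2.minAreaRect(P); print(r)
# right-bottom/ top edges yaw via line fit
save("e",cv2.resize(im[145:225,195:285],(800,711),interpolation=cv2.INTER_NEAREST)[:600])
```

```text
((0.5409947037696838, 0.1892888844013214), (0.1660480797290802, 0.11938265711069107), 16.95224380493164)
```

View pics/e.png

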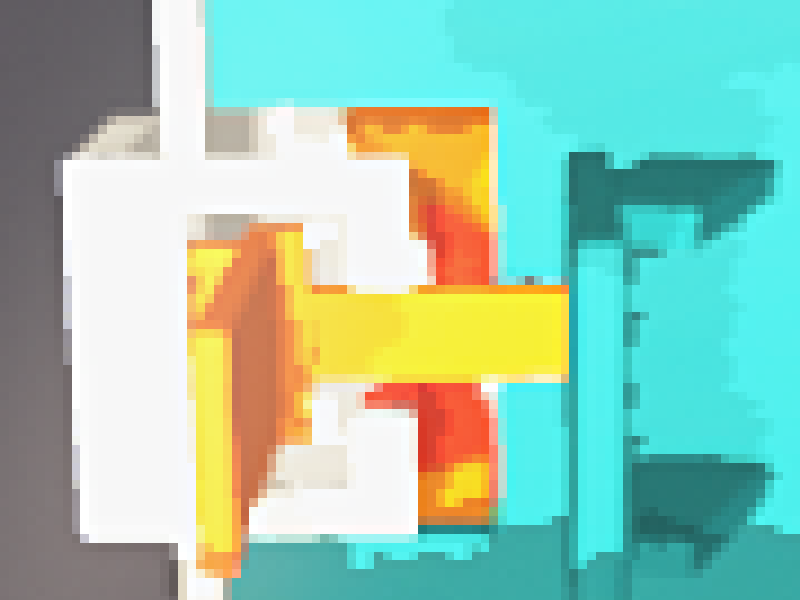

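Run:
```python
from h import *
import pickle
f=pickle.load(open("w1.pkl","rb"))
g=lambda a,b,z=.119: onz(f,a/8.89+195-.0,b/8.89+145,z)
L1,L2=g(190,330),g(197,572)
R=g(627,400);R0=g(570,400)
yaw=np.radians(16.95); ex=np.array([np.cos(yaw),np.sin(yaw)]);ey=np.array([-ex[1],ex[0]])
for n,p in(("L1",L1),("L2",L2),("R",R),("R0",R0)): print(n,p.round(4),(p[:2]@ex).round(4),(p[:2]@ey).round(4))
c=np.array((0.54099,0.18929)); print("lid plate ctr",c@ex,c@ey)
# collar
for z in(.0785,):
    for q in((70,160),(78,540),(410,170),(417,540)): p=g(*q,z); print("col",p[:2]@ex,p[:2]@ey)
# bar corners in full image (800 scale): outer right edge
for q in((636,192),(614,368)): p=onz(f,q[0]*.64,q[1]*.64,.0745); print("bar",p[:2]@ex,p[:2]@ey)
```

```text
L1 [0.4626 0.1778 0.119 ] 0.4943 0.0352
L2 [0.469  0.1558 0.119 ] 0.494 0.0123
R [0.5021 0.1828 0.119 ] 0.5336 0.0284
R0 [0.4972 0.1813 0.119 ] 0.5284 0.0285
lid plate ctr 0.5726741925486286 0.023348520055374664
col 0.4769867157962686 0.04378826469283787
col 0.47565775470680705 0.0021551510697098066
col 0.5124090578229265 0.042526158584489986
col 0.5124413789679853 0.0019369058393540809
bar 0.6632205588509361 0.07866423347131571
bar 0.6637792146589169 -0.03176115328151568
```

Run:
```python
from h import *
yaw=np.radians(16.9); ex=np.array([np.cos(yaw),np.sin(yaw)]);ey=np.array([-ex[1],ex[0]])
p=.5139*ex+.0233*ey; print(p); print(delta([*p,.086],16.9))
```

```text
[0.48493314 0.17168561]
(array([-0.012, -0.352,  3.814]), array([-0.01, -0.03, -0.13]))
```

>>> {"op": "play_rows", "data": {
  "xyz": [
    [0,-0.2,0.4],
    [0,-0.35,1.1],
    [0,-0.35,1.8],
    [0,-0.35,2.5],
    [0,-0.35,3.1],
    [0,-0.35,3.5],
    [0,-0.35,3.75],
    [0,-0.35,3.82],
    [0,-0.35,3.82],
    [0,-0.35,3.82]
  ],
  "turn": [
    [0,0,0],
    [0,0,0],
    [0,0,0],
    [0,0,0],
    [0,0,0],
    [0,0,0],
    [0,0,0],
    [0,0,0],
    [0,0,0],
    [0,0,0]
  ],
  "claw": -0.2
}}

```text
clock: 2.53
position: [0.4854, 0.172, 0.0865]
tcp_rot: [0.596, 0.803, 0.001, 0.0]
ft_force: [-0.6, -0.6, -0.3]
gripper_width: 0.051
finger_force: 0.0
```

Run:
```python
from h import *
import pickle
s=manip.read_state(); print(s["position"],s["gripper_width"],s["ft_force"],s["moment"])
f=grab("wrist"); pickle.dump(f,open("w2.pkl","wb")); save("g",cv2.resize(f["frame"][150:340,130:385],(800,596)))
```

```text
[0.48542633 0.17200891 0.08653651] 0.05100328924663065 [-0.64211606 -0.60047569 -0.27353022] [-0.05475916 -0.03728459  0.01608238]
```

View pics/g.png

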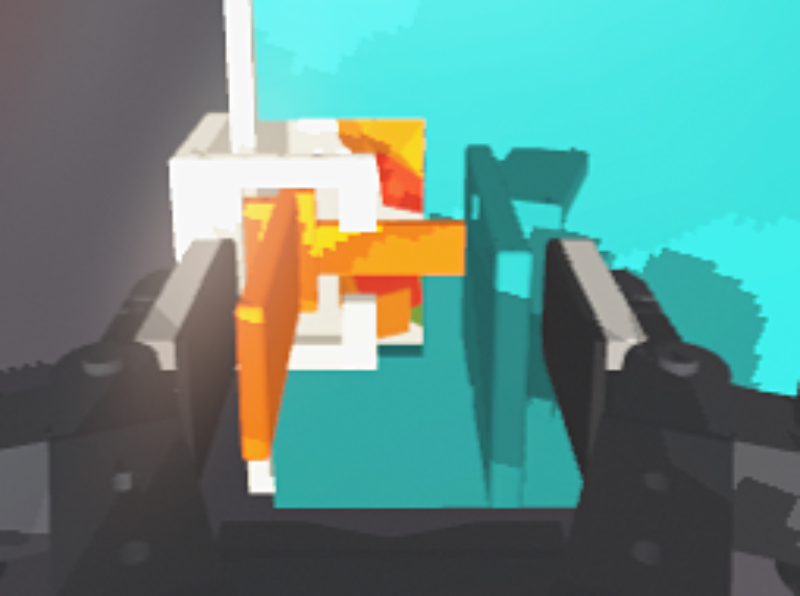

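Both fingers straddle tab (240,300) and rib (500,300) clear of the collar. The middle is about 1 mm too far towards the rib, so I shift back 0.8 mm and close to touch.

>>> {"op": "play_rows", "data": {
  "xyz": [
    [0,-0.03,0],
    [0,-0.03,0],
    [0,-0.03,0],
    [0,-0.03,0],
    [0,-0.03,0]
  ],
  "turn": [
    [0,0,0],
    [0,0,0],
    [0,0,0],
    [0,0,0],
    [0,0,0]
  ],
  "claw": 0.04
}}

```text
clock: 3.0
position: [0.4843, 0.171, 0.0859]
tcp_rot: [0.597, 0.802, 0.0, 0.0]
ft_force: [-1.0, 0.4, 0.3]
gripper_width: 0.0407
finger_force: 0.0
```

```bash
cat > st.py <<'E'
from h import *
s=manip.read_state(); y=np.radians(16.9); ex=np.array([np.cos(y),np.sin(y),0]); F=s["ft_force"]
print("s,n,z",(s["position"]@ex).round(4),(s["position"]@[-ex[1],ex[0],0]).round(4),s["position"][2].round(4),"w",round(s["gripper_width"]*1e3,2),"ff",round(float(s["finger_force"]),2),"Fx,y,z",(F@ex).round(2),(F@[-ex[1],ex[0],0]).round(2),F[2].round(2),"M",s["moment"].round(2))
E
python3 st.py; python3 st.py
```

```text
s,n,z 0.5131 0.0228 0.0859 w 40.74 ff 0.0 Fx,y,z -0.85 0.7 0.3 M [ 0.01 -0.    0.01]
s,n,z 0.5131 0.0228 0.0859 w 40.74 ff 0.0 Fx,y,z -0.85 0.7 0.3 M [ 0.01 -0.    0.01]
```

>>> {"op": "play_rows", "data": {
  "xyz": [
    [0,0.02,0],
    [0,0.04,0],
    [0,0.04,0],
    [0,0.04,0]
  ],
  "turn": [
    [0,0,0],
    [0,0,0],
    [0,0,0],
    [0,0,0]
  ],
  "claw": 0.11
}}

```text
clock: 3.33
position: [0.4854, 0.1713, 0.0858]
tcp_rot: [0.597, 0.802, -0.0, -0.0]
ft_force: [0.2, 0.1, 2.2]
gripper_width: 0.0382
finger_force: 1.8
```

```bash
python3 st.py
```

```text
s,n,z 0.5142 0.0228 0.0858 w 38.19 ff 1.79 Fx,y,z 0.2 0.06 2.17 M [-0.02  0.3   0.03]
```

>>> {"op": "play_rows", "data": {
  "xyz": [
    [0,0.01,0],
    [0,0.01,0],
    [0,0.015,-0.05],
    [0,0.025,-0.09],
    [0,0.033,-0.13],
    [0,0.033,-0.13]
  ],
  "turn": [
    [0,0,0],
    [0,0,0],
    [0.6,0,0],
    [1.05,0,0],
    [1.5,0,0],
    [1.5,0,0]
  ],
  "claw": 0.125
}}

```text
clock: 3.83
position: [0.4855, 0.1713, 0.0888]
tcp_rot: [0.597, 0.802, -0.012, -0.009]
ft_force: [-2.6, -0.0, -3.6]
gripper_width: 0.0374
finger_force: 4.6
```

```bash
python3 st.py
```

```text
s,n,z 0.5143 0.0227 0.0888 w 37.37 ff 4.58 Fx,y,z -2.49 0.76 -3.56 M [-0.1   0.37  0.02]
```

Jammed (−3.6 N). Lower, squeeze 1 mm more and try again.

>>> {"op": "play_rows", "data": {
  "xyz": [
    [0,-0.01,0.06],
    [0,-0.023,0.13],
    [0,-0.023,0.13]
  ],
  "turn": [
    [-0.7,0,0],
    [-1.5,0,0],
    [-1.5,0,0]
  ]
}}

```text
clock: 4.08
position: [0.4863, 0.1716, 0.0863]
tcp_rot: [0.597, 0.802, 0.001, 0.001]
ft_force: [0.0, -0.8, -0.8]
gripper_width: 0.0375
finger_force: 3.3
```

>>> {"op": "play_rows", "data": {
  "xyz": [
    [0,0.017,0],
    [0,0.017,0],
    [0,0.022,-0.05],
    [0,0.032,-0.09],
    [0,0.04,-0.13],
    [0,0.04,-0.13]
  ],
  "turn": [
    [0,0,0],
    [0,0,0],
    [0.6,0,0],
    [1.05,0,0],
    [1.5,0,0],
    [1.5,0,0]
  ],
  "claw": 0.147
}}

```text
clock: 4.58
position: [0.486, 0.1715, 0.0889]
tcp_rot: [0.597, 0.802, -0.012, -0.009]
ft_force: [-3.0, -0.5, -4.3]
gripper_width: 0.0365
finger_force: 5.5
```

```bash
python3 st.py
```

```text
s,n,z 0.5149 0.0228 0.0889 w 36.55 ff 5.46 Fx,y,z -2.96 0.42 -4.3 M [-0.05  0.26  0.01]
```

>>> {"op": "play_rows", "data": {
  "xyz": [
    [0,-0.01,0.06],
    [0,-0.023,0.13],
    [0,-0.023,0.13]
  ],
  "turn": [
    [-0.7,0,0],
    [-1.5,0,0],
    [-1.5,0,0]
  ]
}}

```text
clock: 4.83
position: [0.4866, 0.1717, 0.0863]
tcp_rot: [0.597, 0.802, 0.001, 0.001]
ft_force: [0.6, 0.2, -0.5]
gripper_width: 0.0367
finger_force: 4.4
```

>>> {"op": "play_rows", "data": {
  "xyz": [
    [0,0.017,0],
    [0,0.017,0],
    [0,0.022,-0.05],
    [0,0.032,-0.09],
    [0,0.04,-0.13],
    [0,0.04,-0.13]
  ],
  "turn": [
    [0,0,0],
    [0,0,0],
    [0.6,0,0],
    [1.05,0,0],
    [1.5,0,0],
    [1.5,0,0]
  ],
  "claw": 0.169
}}

```text
clock: 5.33
position: [0.4875, 0.172, 0.0899]
tcp_rot: [0.597, 0.802, -0.011, -0.008]
ft_force: [-0.2, -0.1, -0.2]
gripper_width: 0.0358
finger_force: 5.3
```

```bash
python3 st.py
```

```text
s,n,z 0.5164 0.0228 0.0899 w 35.82 ff 5.31 Fx,y,z -0.18 -0.04 -0.2 M [0.   0.01 0.05]
```

Free (force ≈ 0) at about 4.2 mm. Now tip up to about 9.5° about the tongue.

>>> {"op": "play_rows", "data": {
  "xyz": [
    [0,0.02,-0.09],
    [0,0.035,-0.175],
    [0,0.052,-0.26],
    [0,0.07,-0.35],
    [0,0.07,-0.35]
  ],
  "turn": [
    [1,0,0],
    [2,0,0],
    [3,0,0],
    [4,0,0],
    [4,0,0]
  ],
  "claw": 0.173
}}

```text
clock: 5.75
position: [0.49, 0.1727, 0.1003]
tcp_rot: [0.596, 0.801, -0.039, -0.029]
ft_force: [-0.0, 0.3, -0.4]
gripper_width: 0.0354
finger_force: 5.8
```

```bash
python3 st.py
```

```text
s,n,z 0.5191 0.0228 0.1003 w 35.39 ff 5.83 Fx,y,z 0.04 0.3 -0.37 M [ 0.06 -0.11 -0.01]
```

>>> {"op": "play_rows", "data": {
  "xyz": [
    [0,0.016,-0.09],
    [0,0.032,-0.175],
    [0,0.05,-0.26],
    [0,0.068,-0.35],
    [0,0.068,-0.35]
  ],
  "turn": [
    [1,0,0],
    [2,0,0],
    [3,0,0],
    [4,0,0],
    [4,0,0]
  ]
}}

```text
clock: 6.17
position: [0.4928, 0.1735, 0.1103]
tcp_rot: [0.595, 0.8, -0.067, -0.049]
ft_force: [-0.6, 0.1, 0.0]
gripper_width: 0.0354
finger_force: 5.8
```

```bash
python3 st.py
python3 - <<'E'
from h import *
f=grab("side"); w=grab("wrist")
a=cv2.resize(f["frame"][110:210,170:280],(440,400)); b=cv2.resize(w["frame"][:,100:440],(354,400))
save("i",np.hstack([a,b]))
E
```

```text
s,n,z 0.522 0.0228 0.1103 w 35.37 ff 5.84 Fx,y,z -0.57 0.25 0.0 M [ 0.01 -0.13 -0.01]
```

View pics/i.png

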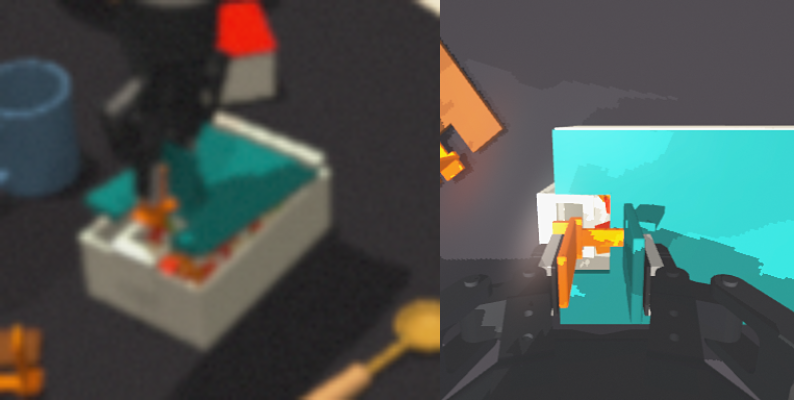

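Near end is well up, tongue still under the bar at side crop (320,160). Firm up the hold (tab ~8 mm), then draw back.

>>> {"op": "play_rows", "data": {
  "xyz": [
    [0,0.02,0],
    [0,0.04,0],
    [0,0.055,0],
    [0,0.055,0]
  ],
  "turn": [
    [0,0,0],
    [0,0,0],
    [0,0,0],
    [0,0,0]
  ],
  "claw": 0.25
}}

```text
clock: 6.6
position: [0.4938, 0.1739, 0.1101]
tcp_rot: [0.595, 0.8, -0.066, -0.049]
ft_force: [-0.5, -0.3, 0.8]
gripper_width: 0.0317
finger_force: 9.6
```

>>> {"op": "play_rows", "data": {
  "xyz": [
    [0,-0.05,0.005],
    [0,-0.1,0.01],
    [0,-0.15,0.016],
    [0,-0.2,0.021],
    [0,-0.2,0.021]
  ],
  "turn": [
    [0,0,0],
    [0,0,0],
    [0,0,0],
    [0,0,0],
    [0,0,0]
  ]
}}

```text
clock: 7.02
position: [0.4877, 0.172, 0.1105]
tcp_rot: [0.595, 0.8, -0.067, -0.05]
ft_force: [-1.1, -0.8, -0.8]
gripper_width: 0.0321
finger_force: 9.9
```

```bash
python3 st.py
```

```text
s,n,z 0.5167 0.0228 0.1105 w 32.07 ff 9.9 Fx,y,z -1.25 -0.42 -0.81 M [ 0.03 -0.15 -0.01]
```

>>> {"op": "play_rows", "data": {
  "xyz": [
    [0,-0.06,0.006],
    [0,-0.13,0.013],
    [0,-0.2,0.02],
    [0,-0.27,0.028],
    [0,-0.34,0.036],
    [0,-0.42,0.044],
    [0,-0.42,0.044]
  ],
  "turn": [
    [0,0,0],
    [0,0,0],
    [0,0,0],
    [0,0,0],
    [0,0,0],
    [0,0,0],
    [0,0,0]
  ]
}}

```text
clock: 7.6
position: [0.4756, 0.1684, 0.1113]
tcp_rot: [0.595, 0.8, -0.067, -0.05]
ft_force: [0.0, -0.3, -0.6]
gripper_width: 0.0324
finger_force: 9.9
```

```bash
python3 st.py
python3 - <<'E'
from h import *
f=grab("scene"); w=grab("wrist")
a=cv2.resize(f["frame"][125:215,260:360],(440,400)); b=cv2.resize(w["frame"][:,160:],(366,400))
save("j",np.hstack([a,b]))
E
```

```text
s,n,z 0.504 0.0228 0.1113 w 32.39 ff 9.9 Fx,y,z -0.06 -0.25 -0.65 M [ 0.06 -0.13  0.07]
```

View pics/j.png

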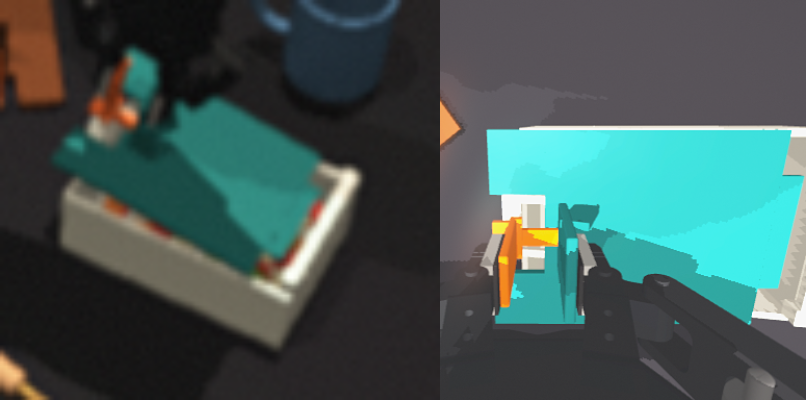

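The tongue is clear of the bar (gap at (795,215) in the wrist half). Lift straight up.

>>> {"op": "play_rows", "data": {
  "xyz": [
    [0,-0.02,-0.1],
    [0,-0.05,-0.3],
    [0,-0.1,-0.6],
    [0,-0.165,-1.0],
    [0,-0.25,-1.5],
    [0,-0.33,-2.0],
    [0,-0.41,-2.5],
    [0,-0.5,-3.0],
    [0,-0.55,-3.3],
    [0,-0.55,-3.3],
    [0,-0.55,-3.3]
  ],
  "turn": [
    [0,0,0],
    [0,0,0],
    [0,0,0],
    [0,0,0],
    [0,0,0],
    [0,0,0],
    [0,0,0],
    [0,0,0],
    [0,0,0],
    [0,0,0],
    [0,0,0]
  ]
}}

```text
clock: 8.62
position: [0.4764, 0.1686, 0.2122]
tcp_rot: [0.595, 0.8, -0.066, -0.049]
ft_force: [0.2, 0.1, -1.6]
gripper_width: 0.0319
finger_force: 9.9
```

```bash
python3 st.py
python3 - <<'E'
from h import *
import pickle
y=np.radians(-3);ex=np.array([np.cos(y),np.sin(y)])
b=np.array([.555,-.1655]); p=b-ex*.0595
print(p,delta([*p,.20],-3.))
f=grab("side"); w=grab("wrist"); pickle.dump((f,w),open("w5.pkl","wb"))
# teal mask top edges in the wrist for droop: tongue far edge
hsv=cv2.cvtColor(w["frame"],cv2.COLOR_RGB2HSV); m=cv2.inRange(hsv,(80,110,60),(98,255,255))
s=manip.read_state(); R=Ro.from_quat(s["tcp_rot"]).as_matrix(); 
# expected corners if rigid in hand: lid frame axes: x=tool y, y=tool x, z=-tool z
T=s["position"]; L=np.c_[R[:,1],R[:,0],-R[:,2]]
g=np.array([-.0605+.004,0,.0243])
for q in((-.084,.06,.005),(.077,.06,.005),(.0905,.035,.004),(.0905,-.035,.004)): print(q,proj(w,T+L@(np.array(q)-g)).round(1),proj(f,T+L@(np.array(q)-g)).round(1))
a=cv2.resize(f["frame"][70:210,150:310],(440,385)); c=cv2.resize(w["frame"][:,160:],(352,385))
save("k",np.hstack([a,c]))
E
```

```text
s,n,z 0.5048 0.0229 0.2122 w 31.91 ff 9.9 Fx,y,z 0.24 0.0 -1.65 M [ 0.03 -0.17 -0.01]
[ 0.49558154 -0.16238601] (array([-10.752,  -2.46 ,   0.818]), array([-9.33,  1.6 , 19.67]))
(-0.084, 0.06, 0.005) [203.6 125.7] [182.4 137.4]
(0.077, 0.06, 0.005) [497.8 125.6] [215.4 119.5]
(0.0905, 0.035, 0.004) [510.2 170.2] [224.  120.8]
(0.0905, -0.035, 0.004) [484.6 278.4] [241.7 127.6]
```

View pics/k.png

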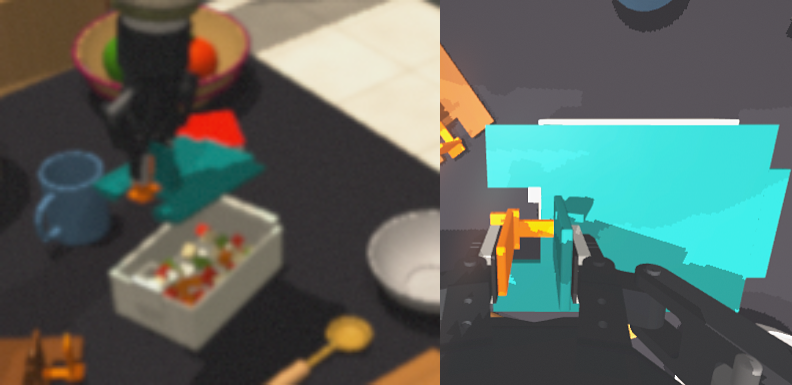

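The lid is held rigidly (corner at wrist (779,125) matches prediction (778,126)). Keeper is open with its veg inside. Carry to the board, levelling on the way.

>>> {"op": "play_rows", "data": {
  "xyz": [
    [-0.1,-0.02,0.01],
    [-0.4,-0.1,0.03],
    [-0.9,-0.2,0.07],
    [-1.5,-0.35,0.11],
    [-2.15,-0.5,0.16],
    [-2.8,-0.65,0.21],
    [-3.45,-0.8,0.26],
    [-4.1,-0.95,0.31],
    [-4.75,-1.1,0.36],
    [-5.4,-1.25,0.41],
    [-6.05,-1.4,0.46],
    [-6.7,-1.55,0.51],
    [-7.35,-1.7,0.56],
    [-8.0,-1.83,0.61],
    [-8.6,-1.97,0.65],
    [-9.2,-2.1,0.7],
    [-9.8,-2.25,0.74],
    [-10.3,-2.36,0.78],
    [-10.65,-2.44,0.81],
    [-10.75,-2.46,0.82]
  ],
  "turn": [
    [-0.1,0,0.2],
    [-0.4,0.1,0.8],
    [-0.8,0.1,1.7],
    [-1.3,0.2,2.7],
    [-1.9,0.3,4.0],
    [-2.4,0.4,5.1],
    [-3.0,0.5,6.3],
    [-3.5,0.6,7.4],
    [-4.1,0.7,8.6],
    [-4.7,0.8,9.9],
    [-5.2,0.9,11.0],
    [-5.8,1.0,12.2],
    [-6.4,1.1,13.5],
    [-6.9,1.2,14.5],
    [-7.4,1.3,15.6],
    [-7.9,1.4,16.7],
    [-8.5,1.5,17.9],
    [-8.9,1.5,18.8],
    [-9.2,1.6,19.4],
    [-9.33,1.6,19.67]
  ]
}}

```text
clock: 10.38
position: [0.4948, -0.165, 0.1995]
tcp_rot: [0.727, 0.687, -0.001, 0.0]
ft_force: [0.3, 0.2, -1.3]
gripper_width: 0.0324
finger_force: 9.9
```

```bash
python3 st.py
python3 - <<'E'
from h import *
s=manip.read_state(); print(s["position"],s["tcp_rot"])
w=grab("wrist"); f=grab("scene"); g=grab("side")
# lid frame in hand & expected vs observed corners
R=Ro.from_quat(s["tcp_rot"]).as_matrix(); T=s["position"]; L=np.c_[R[:,1],R[:,0],-R[:,2]]; gr=np.array([-.0565,0,.0243])
for q in((-.084,.06,.005),(.077,.06,.005),(.0905,.035,.004)): print(q,proj(w,T+L@(np.array(q)-gr)).round(1))
# observed lid corner in the wrist: teal extents
m=cv2.inRange(cv2.cvtColor(w["frame"],cv2.COLOR_RGB2HSV),(80,110,60),(98,255,255))
ys,xs=np.nonzero(m); print("row min",ys.min(),"cols in top rows",xs[ys<ys.min()+6].min(),xs[ys<ys.min()+6].max(),"max col",xs.max())
cent=[]
for n,ff in(("scene",f),("side",g)):
    pass
y=np.radians(-3);ex=np.array([np.cos(y),np.sin(y)]); p=np.array([.555,-.1655])-ex*.0565
print(p,delta([*p,.052],-3.))
E
```

```text
s,n,z 0.4255 -0.3017 0.1995 w 32.39 ff 9.86 Fx,y,z 0.34 0.06 -1.28 M [-0.01  0.08  0.03]
[ 0.49481194 -0.16501839  0.19954151] [ 7.26652576e-01  6.87004570e-01 -8.50831176e-04  1.76434535e-04]
(-0.084, 0.06, 0.005) [204.7 125.5]
(0.077, 0.06, 0.005) [500.  125.4]
(0.0905, 0.035, 0.004) [512.5 170.2]
row min 124 cols in top rows 206 498 max col 510
[ 0.49857743 -0.16254302] (array([-0.013,  0.117,  4.914]), array([-0.1 ,  0.03,  0.04]))
```

>>> {"op": "play_rows", "data": {
  "xyz": [
    [0,0.02,0.1],
    [0,0.05,0.5],
    [0,0.1,1.1],
    [0,0.117,1.8],
    [-0.01,0.117,2.5],
    [-0.01,0.117,3.2],
    [-0.01,0.117,3.8],
    [-0.01,0.117,4.3],
    [-0.01,0.117,4.6],
    [-0.01,0.117,4.75],
    [-0.01,0.117,4.75],
    [-0.01,0.117,4.75]
  ],
  "turn": [
    [0,0,0],
    [0,0,0],
    [0,0,0],
    [-0.1,0,0],
    [-0.1,0,0],
    [-0.1,0,0],
    [-0.1,0,0],
    [-0.1,0,0],
    [-0.1,0,0],
    [-0.1,0,0],
    [-0.1,0,0],
    [-0.1,0,0]
  ]
}}

```text
clock: 11.53
position: [0.499, -0.1629, 0.0576]
tcp_rot: [0.725, 0.689, 0.0, 0.001]
ft_force: [0.6, 0.0, -0.0]
gripper_width: 0.0321
finger_force: 9.9
```

>>> {"op": "play_rows", "data": {
  "xyz": [
    [0,0,0.05],
    [0,0,0.1],
    [0,0,0.15],
    [0,0,0.2],
    [0,0,0.2],
    [0,0,0.2]
  ],
  "turn": [
    [0,0,0],
    [0,0,0],
    [0,0,0],
    [0,0,0],
    [0,0,0],
    [0,0,0]
  ]
}}

```text
clock: 12.03
position: [0.4985, -0.1631, 0.051]
tcp_rot: [0.725, 0.688, -0.0, 0.0]
ft_force: [0.1, -0.3, -0.5]
gripper_width: 0.0325
finger_force: 9.9
```

```bash
python3 st.py
python3 - <<'E'
from h import *
s=manip.read_state(); print(s["position"],s["tcp_rot"])
E
```

```text
s,n,z 0.4295 -0.3009 0.051 w 32.48 ff 9.87 Fx,y,z 0.06 -0.31 -0.5 M [-0.03  0.01  0.01]
[ 0.49846363 -0.16305451  0.05104126] [ 7.25379356e-01  6.88349181e-01 -1.80123068e-04  4.02107132e-04]
```

Step down in small steps, watching force.

>>> {"op": "play_rows", "data": {
  "xyz": [
    [0,0,0.03],
    [0,0,0.06],
    [0,0,0.06],
    [0,0,0.06]
  ],
  "turn": [
    [0,0,0],
    [0,0,0],
    [0,0,0],
    [0,0,0]
  ]
}}

```text
clock: 12.37
position: [0.4985, -0.163, 0.0492]
tcp_rot: [0.725, 0.688, -0.0, 0.0]
ft_force: [0.4, 0.2, -1.6]
gripper_width: 0.0324
finger_force: 9.9
```

>>> {"op": "play_rows", "data": {
  "xyz": [
    [0,0,0.02],
    [0,0,0.04],
    [0,0,0.04],
    [0,0,0.04]
  ],
  "turn": [
    [0,0,0],
    [0,0,0],
    [0,0,0],
    [0,0,0]
  ]
}}

```text
clock: 12.7
position: [0.4985, -0.163, 0.048]
tcp_rot: [0.725, 0.688, -0.0, 0.0]
ft_force: [-0.1, 0.6, -0.6]
gripper_width: 0.0325
finger_force: 9.9
```

```bash
python3 st.py
```

```text
s,n,z 0.4296 -0.3009 0.048 w 32.45 ff 9.87 Fx,y,z 0.07 0.61 -0.63 M [-0.04  0.01 -0.02]
```

>>> {"op": "play_rows", "data": {
  "xyz": [
    [0,0,0.02],
    [0,0,0.03],
    [0,0,0.03],
    [0,0,0.03]
  ],
  "turn": [
    [0,0,0],
    [0,0,0],
    [0,0,0],
    [0,0,0]
  ]
}}

```text
clock: 13.03
position: [0.4988, -0.1632, 0.0476]
tcp_rot: [0.725, 0.688, 0.0, 0.001]
ft_force: [-1.7, 0.3, 5.5]
gripper_width: 0.032
finger_force: 9.1
```

```bash
python3 st.py
```

```text
s,n,z 0.4298 -0.3011 0.0476 w 31.97 ff 9.12 Fx,y,z -1.52 0.73 5.53 M [ 0.23  0.48 -0.01]
```

Touched down (5.5 N). Ease off slightly and release gradually, following the tab.

>>> {"op": "play_rows", "data": {
  "xyz": [
    [0,-0.014,-0.015],
    [0,-0.028,-0.015]
  ],
  "turn": [
    [0,0,0],
    [0,0,0]
  ],
  "claw": 0.21
}}

```text
clock: 13.2
position: [0.4977, -0.163, 0.0476]
tcp_rot: [0.725, 0.688, -0.0, 0.001]
ft_force: [0.2, -0.3, 1.2]
gripper_width: 0.0334
finger_force: 8.3
```

>>> {"op": "play_rows", "data": {
  "xyz": [
    [0,-0.014,0],
    [0,-0.028,0]
  ],
  "turn": [
    [0,0,0],
    [0,0,0]
  ],
  "claw": 0.17
}}

```text
clock: 13.37
position: [0.4967, -0.1629, 0.0474]
tcp_rot: [0.725, 0.688, -0.0, 0.0]
ft_force: [0.1, 0.1, -0.6]
gripper_width: 0.0352
finger_force: 5.8
```

>>> {"op": "play_rows", "data": {
  "xyz": [
    [0,-0.014,0],
    [0,-0.028,0]
  ],
  "turn": [
    [0,0,0],
    [0,0,0]
  ],
  "claw": 0.13
}}

```text
clock: 13.53
position: [0.4959, -0.1629, 0.0475]
tcp_rot: [0.725, 0.688, -0.0, 0.0]
ft_force: [-0.8, -0.6, -1.4]
gripper_width: 0.0371
finger_force: 3.6
```

>>> {"op": "play_rows", "data": {
  "xyz": [
    [0,-0.014,0],
    [0,-0.028,0]
  ],
  "turn": [
    [0,0,0],
    [0,0,0]
  ],
  "claw": 0.09
}}

```text
clock: 13.7
position: [0.4951, -0.1629, 0.0476]
tcp_rot: [0.725, 0.688, -0.0, 0.0]
ft_force: [-0.5, -0.2, -0.2]
gripper_width: 0.0389
finger_force: 1.4
```

>>> {"op": "play_rows", "data": {
  "xyz": [
    [0,-0.014,0],
    [0,-0.028,0],
    [0,-0.028,0]
  ],
  "turn": [
    [0,0,0],
    [0,0,0],
    [0,0,0]
  ],
  "claw": 0.04
}}

```text
clock: 13.95
position: [0.4943, -0.1629, 0.0477]
tcp_rot: [0.725, 0.688, -0.0, 0.001]
ft_force: [-0.0, -0.3, -0.2]
gripper_width: 0.0413
finger_force: 0.0
```

>>> {"op": "play_rows", "data": {
  "xyz": [
    [0,0,0],
    [0,0,0],
    [0,0,0],
    [0,0,0],
    [0,0,0]
  ],
  "turn": [
    [0,0,0],
    [0,0,0],
    [0,0,0],
    [0,0,0],
    [0,0,0]
  ],
  "claw": -0.4
}}

```text
clock: 14.37
position: [0.4943, -0.1628, 0.0476]
tcp_rot: [0.725, 0.688, -0.0, 0.0]
ft_force: [0.1, 0.3, 0.5]
gripper_width: 0.0596
finger_force: 0.0
```

```bash
python3 st.py
```

```text
s,n,z 0.4256 -0.2995 0.0476 w 59.62 ff 0.0 Fx,y,z 0.22 0.23 0.54 M [-0.01  0.04 -0.01]
```

Released cleanly. Lift away.

>>> {"op": "play_rows", "data": {
  "xyz": [
    [0,0,-0.2],
    [0,0,-0.6],
    [0,0,-1.2],
    [0,0,-2.0],
    [0,0,-2.8],
    [0,0,-3.6],
    [0,0,-4.4],
    [0,0,-5.1],
    [0,0,-5.4],
    [0,0,-5.4]
  ],
  "turn": [
    [0,0,0],
    [0,0,0],
    [0,0,0],
    [0,0,0],
    [0,0,0],
    [0,0,0],
    [0,0,0],
    [0,0,0],
    [0,0,0],
    [0,0,0]
  ]
}}

```text
clock: 15.2
position: [0.4955, -0.1633, 0.2126]
tcp_rot: [0.725, 0.688, 0.002, 0.002]
ft_force: [0.8, -0.3, -0.5]
gripper_width: 0.0595
finger_force: 0.0
```

Run:
```python
from h import *
f=grab("scene"); w=grab("wrist")
for n,F in (("scene",f),("wrist",w)):
    m=cv2.inRange(cv2.cvtColor(F["frame"],cv2.COLOR_RGB2HSV),(80,110,60),(98,255,255))
    cs,_=cv2.findContours(m,cv2.RETR_EXTERNAL,cv2.CHAIN_APPROX_NONE); ct=max(cs,key=cv2.contourArea)[:,0]
    P=np.array([onz(F,u,v,.028)[:2] for u,v in ct]).astype(np.float32); print(n,cv2.minAreaRect(P))
save("l",np.hstack([cv2.resize(f["frame"][90:340,120:400],(420,375)),cv2.resize(w["frame"],(380,375))]))
```

```text
scene ((0.5613754987716675, -0.1685461401939392), (0.11633431911468506, 0.17233113944530487), 86.8934326171875)
wrist ((0.5572241544723511, -0.16521796584129333), (0.11806875467300415, 0.1719319373369217), 86.98210906982422)
```

View pics/l.png

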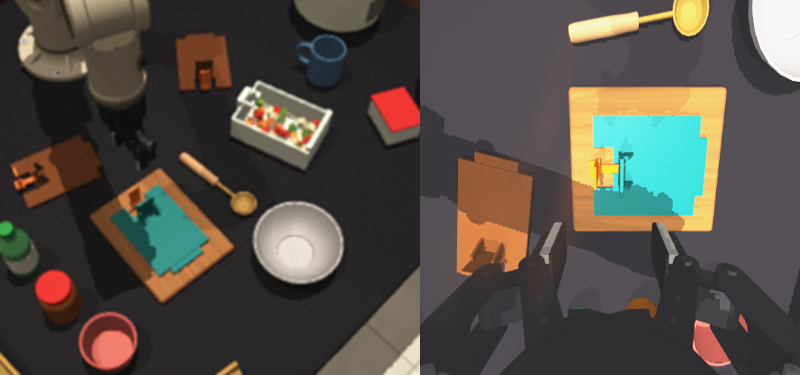

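The lid lies flat and upright, centred on the board (wrist half (650,165)); nothing else has moved. Handing in.

```bash
python3 -c "
from cell import manip; print(manip.sign_off())"
```

```text
the job is handed in; nothing more can be done
None
```

The keeper is open: the tab came free at about 4.2 mm of squeeze, and the teal lid now lies flat, right way up and released on the middle of the board, nothing else visibly moved; handed in just after 15 s on the robot's clock.

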